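# Hang the clamping frame on the drying stand's side hook

### The job

Take the blue clamping frame by its orange handle out of the wooden rest and hang it on the red hook of the drying stand: bring its steel top bar in sideways over the hook's lip, press it gently against the yellow spring keeper, and lower it fully home into the throat so that the keeper springs back over the bar. Leave the frame hanging upright and still with the hand clear; never force it against the stand (20 N at most) and leave the tin, screwdriver and sanding block where they are.

Things in the scene. Friction and masses are not known exactly. Their poses are not given: they have to be found in the camera images.
- frame_grip (a point): Centre of the orange handle plate of the loose blue frame (0.25 to 0.45 kg). Frame axes: z up, y along its steel top bar, x normal to its plane. Plate 12 mm thick (x), 62 mm (y), 40 mm (z). Grasp it from above across the 12 mm. The frame stands upright in the rest's slot; lift it 45 mm or more to clear it. Frame 132 mm wide, 12 mm thick; either face may lead.
- frame_bar (a point): Middle of the frame's steel top bar, 54 mm below frame_grip: square, 10 x 10 mm, along y. Two 9 mm posts at y = -25 and +25 mm join it to the handle plate, whose underside is 34 mm above the bar's centre; the keeper passes between them, and the hook through the open window below the bar. The frame reaches 125 mm below this point.
- throat (a point): Where the bar's centre lies when fully home IF the hook is at mid slide. +x: level direction in which to bring the bar in; y: along the hung bar; z up. The red hook is clamped, unyielding, up to 15 mm either way in x; that shift is not reported: feel or see it. Pocket 14 mm wide in x, its rubber seat 5 mm below this point (yields 5 mm, 5 to 18 N); solid rear wall up to 25 mm above
- lip (a point): Middle of the flat top of the hook's lip, in front of the throat, at mid slide (it shifts with the hook). Lip 12 mm in x, 28 mm in y; its top is 9 mm above point throat, so a bar passing over it has its centre more than 14 mm above throat. Its inner edge, the pocket's front wall, is 6 mm on in +x.
- keeper_face (a point): Centre of the front of the yellow keeper, at mid slide (shifts with the hook): 22 mm wide, 15 mm high, 5.5 mm proud of the rear wall. Sprung to -x: yields from 3 N, flush with the wall at 11 N (1.5 N per mm). A bar pressing it back 1.5 to 5.5 mm, 6 to 10 N, is over the pocket; lowered there it slides down the keeper and drops beneath it, and the keeper springs out above it.
- stand: Drying stand, bolted down: grey base plate 170 x 110 x 12 mm, 22 mm post standing 95 mm on in +x, red hook 28 mm wide opening to -x. Nothing of it is higher than 25 mm above throat. Origin on the bench, 196 mm below point throat; same axes.
- rest: Wooden rest, fixed: base 100 x 150 mm with two rails forming a slot 15 mm wide along its y, in which the frame stands on a floor 12 mm above the bench; rail tops 42 mm above the bench. Origin on the bench at its centre.
- tin: Bystander: metal tin 68 mm in diameter, 65 mm high, origin at its underside; leave alone.
- screwdriver: Bystander: screwdriver with an orange handle, 170 mm long, lying along its x; leave alone.
- sander: Bystander: grey and cork sanding block 110 x 60 x 32 mm, origin at its underside; leave alone.
Things that resemble listed ones, but are neither listed nor needed, are in the scene too. There is more than one size of the rest; the one meant has the size given above.

How it is judged:
By the outcome, as a careful person would: the job done as asked, in the order asked, and still so for the second after the job is handed in, with the robot touching nothing.
It also fails if it takes over 61 s, if anything falls off the work surface, if the arm or the gripper's body presses on something with over 40 N, if the wrist force passes 120 N, or if a joint passes its speed limit or range.

### The arm

A 6-joint arm with a two-finger parallel gripper is mounted at the origin on the work surface. World frame = base frame: x ahead of the robot, y to its left, z up, the work surface at z = 0. Lengths are in m, angles in degrees, forces in N, time in s.
With the tool pointing down it reaches from about 0.4 to 0.825 m from the base axis. Payload 7 kg.
Tool frame: the origin (TCP) lies on the centre line of the jaws, within the pads' length; the fingertips stand 22 mm ahead of it and the grasp point (between the pads) lies 3 mm ahead of it; z points along the fingers, y is the line along which they close (so a half turn about z gives the same grasp; the last joint's range is limited). The gripper opens to 88 mm and grips with 3 to 60 N. Pads are 19 mm wide; open, the fingers measure 130 mm over their backs; the gripper's body (78 mm by 193 mm) begins 47 mm behind the grasp point.
Start: joints at [-52.993, 20.546, 0.682, 0, -70.136, -16.507], TCP at [0.236, -0.632, 0.249] pointing down, gripper open.
Joint ranges: [-176.03, 176.03], [-82.01, 121.73], [-58.28, 71.71], [-173.87, 95.51], [-174.79, -0.11], [-173.66, 173.66]. Speed limits (degrees/s): [136.94, 136.94, 172.46, 180, 180, 180].

### API

Orientations are given as [roll, pitch, yaw] about the fixed x, y, z axes, in that order (R = Rz(yaw) Ry(pitch) Rx(roll)).
In Python, from plant import get_state, cams, r gives the robot as it stands.
- The arm moves only by the tool apply_moves, never from a script. Its argument "targets" is a list of rows, each an object with "dp": the shift along the world's x, y, z in m, a list of three; "yaw": the turn about the world's z in degrees. In form: [{"dp": [x, y, z], "yaw": yaw}, ...]. A call has 1 to 20 rows; each row is the pose to reach, as a shift and turn from the pose commanded when the call began; what a row does not reach only later rows make up. A row lasts 1/12 s, in which the tool goes at most 41.7 mm and 7.16 degrees, less where a joint would pass 70% of its speed; a pose out of reach is approached as far as the arm can. A call with a gripper value outside its range is refused whole. "grip" is the gripper command: -1 is fully open, 1 is shut, values between are in proportion, set as the call begins (left out, the last holds). The fingers move at their own pace and stop on an object; "squeeze" is the grip in N (left out, the last holds). Time passes only in rows, so rows that repeat a pose let the fingers close. It gives the time, the measured TCP pose, the force, the opening and the grip force at its end, in the units of the state.
- get_state(): the state, without advancing time (a new reading comes with each control period).
- cams.capture(name): name is "scene" or "top"; returns a dict with "image" (384x512x3 uint8, red, green, blue), "range_z" (384x512 float32, m along the optical axis (not along the pixel's ray), 0 where there is no reading), "fx", "fy", "cx", "cy" (pixels), "R" (3x3) and "t" (3): a world point X has camera coordinates R X + t. Camera axes: x right, y down, z forward; pixel columns grow to the right and rows downward; lengths in m; the calibration is good to about 2 mm. A picture is of the moment at which its call begins.
- r.close_job(): hands the job in; it is judged then, once.
The state is a dict: "time_s": time; "joints": joint angles; "qd": joint speeds; "joint_torque": joint torques, N m; "tcp_pos": TCP position; "eef_rot": TCP orientation; "contact_force": force on the tool from outside, world axes, zero at the start; "moment": the same for the moment, N m; "gripper_width": finger opening in m; "gripper_force": force on a finger pad.
Only numpy, scipy, OpenCV 4.12 (cv2) and the standard library are available. Lean on these libraries where they do the work, as an engineer would, in place of code of your own. Each camera call takes 0.05 s, during which the arm holds its last target. There are 200 camera calls.

## Working session

There is one attempt and no reset: what is moved stays moved. The work goes in short steps, Python scripts to look and compute and a tool call to move; the robot and the scene stay as the last step left them, time stands still between calls to the robot, and variables do not carry over. Pictures are saved under pics/ and viewed, at most 10 in all, crops included, and the job is handed in when it is done.

Besides the shell and the picture viewer there is one more tool, called in YAML: its name, and indented under it one key for each argument. apply_moves: Moves the arm, as the interface text tells. Its arguments: {"type":"object","properties":{"targets":{"type":"array","items":{"type":"object","properties":{"dp":{"type":"array","items":{"type":"number"}},"yaw":{"type":"number"}}}},"grip":{"type":"number"},"squeeze":{"type":"number"}},"required":["targets"]}

```bash
mkdir -p pics; cat > h.py <<'E'
import numpy as np, cv2
from plant import get_state, cams, r
def cap(n):
    c=cams.capture(n); np.savez('pics/'+n+'.npz',**c); return c
def ld(n): return dict(np.load('pics/'+n+'.npz'))
def pts(c):
    z=c['range_z']; v,u=np.mgrid[:z.shape[0],:z.shape[1]]
    P=np.stack([(u-c['cx'])/c['fx']*z,(v-c['cy'])/c['fy']*z,z],-1)
    return (P-c['t'])@c['R']
def save(im,f,s=1):
    cv2.imwrite('pics/'+f,cv2.resize(im[...,::-1],None,fx=s,fy=s,interpolation=cv2.INTER_CUBIC))
E
python3 - <<'E'
from h import *
for n in('scene','top'):
    c=cap(n); save(c['image'],n+'0.png',1.5); print(n,c['fx'],c['R'].round(3),c['t'].round(3))
s=get_state();print(s)
E
```

```text
scene 419.3893429124096 [[ 0.826  0.564 -0.018]
 [ 0.406 -0.616 -0.676]
 [-0.392  0.55  -0.737]] [-0.447 -0.112  1.659]
top 370.49229341954265 [[ 0.002 -1.    -0.021]
 [-0.997 -0.001 -0.076]
 [ 0.076  0.021 -0.997]] [0.041 0.562 1.103]
{'time_s': 0.1, 'joints': array([-5.29924175e+01,  2.05861832e+01,  6.41454705e-01, -1.69729383e-02,
       -7.01355266e+01, -1.65084690e+01]), 'qd': array([ 0.09004051, -0.16569545,  0.1011044 ,  0.14657162,  0.02508863,
        0.00585995]), 'joint_torque': array([-1.56835187e-03, -5.84163773e+01,  2.93751007e+01,  7.01547548e+00,
        1.01401733e-02, -3.48548292e-05]), 'tcp_pos': array([ 0.23624351, -0.63190123,  0.24775018]), 'eef_rot': array([ 1.79918519e+02, -7.50804090e-03, -1.59506660e+02]), 'contact_force': array([-0.11862774,  0.46468888,  0.55277976]), 'moment': array([0.02636891, 0.06895305, 0.04689797]), 'gripper_force': 0.0, 'gripper_width': 0.08764707240069891}
```

View pics/scene0.png

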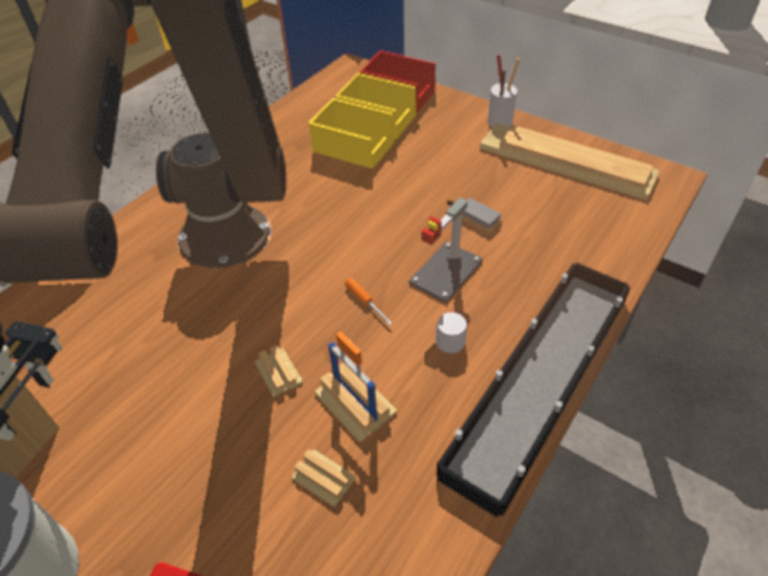

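View pics/top0.png

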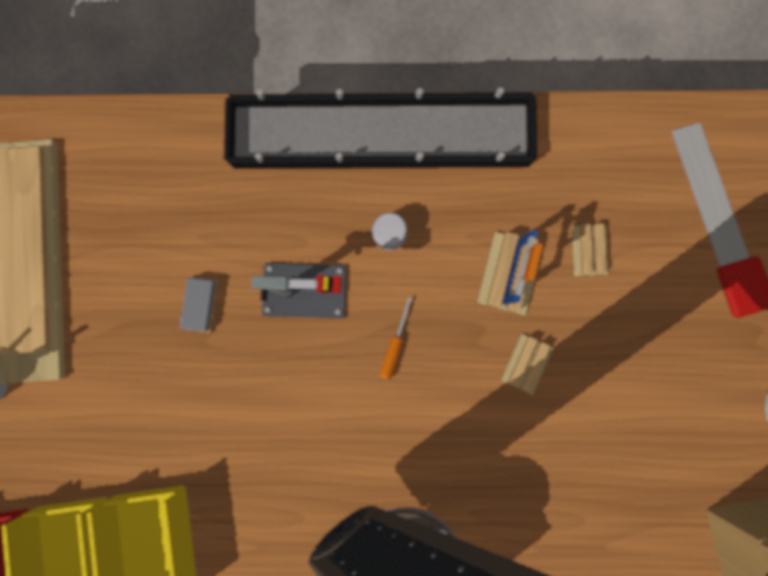

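The scene picture shows the frame in its rest at about (355,385), the stand at (447,250), the tin at (451,332) and the screwdriver at (368,300). In the top view there are three candidate rests, at (515,270), (590,250) and (527,362). The one at (515,270) is the large rest and holds the blue frame; the other two are empty and smaller. There are two orange handles: the plate at (534,262) and the screwdriver at (392,357). I'll confirm with one enlarged crop.

```bash
python3 - <<'E'
from h import *
c=ld('top'); im=c['image']; P=pts(c)
a=cv2.resize(im[145:235,310:410,::-1],(400,360),interpolation=cv2.INTER_CUBIC)
b=cv2.resize(im[165:225,160:240,::-1],(400,300),interpolation=cv2.INTER_CUBIC)
b=cv2.copyMakeBorder(b,0,60,0,0,cv2.BORDER_CONSTANT)
cv2.imwrite('pics/crop1.png',np.hstack([a,b]))
H=cv2.cvtColor(im,cv2.COLOR_RGB2HSV).astype(int)
def reg(name,m,box,P=P):
    k=np.zeros_like(m);y0,y1,x0,x1=box;k[y0:y1,x0:x1]=1;m=m&k&(P[...,2]<1)
    p=P[m]
    if len(p)<4: print(name,len(p));return
    q=np.median(p,0);d=p[:,:2]-p[:,:2].mean(0);w,V=np.linalg.eigh(d.T@d/len(d))
    print(name,len(p),q.round(4),'mean',p.mean(0).round(4),'ax',np.degrees(np.arctan2(V[1,1],V[0,1])).round(1),'len',np.sqrt(12*w).round(4),'z',np.percentile(p[:,2],[5,95]).round(3))
h,s,v=H[...,0],H[...,1],H[...,2]; z=P[...,2]
reg('handle',(h>5)&(h<16)&(s>150)&(z>.18),(140,215,320,380))
reg('handle all',(z>.19),(140,215,310,380))
reg('frame z>.1',(z>.1),(140,215,310,380))
reg('blue',(h>100)&(h<125)&(s>120)&(z>.05),(140,215,310,380))
reg('rest',(z>.008)&(z<.06),(140,215,310,365))
reg('base',(z>.006)&(z<.02),(170,218,168,240))
reg('hook red',((h<6)|(h>174))&(s>150)&(z>.1),(170,218,168,240))
reg('yellow',(h>18)&(h<35)&(s>150)&(z>.1),(170,218,168,240))
reg('high',(z>.1),(170,218,160,240))
reg('tin',(z>.05)&(z<.08),(130,175,240,290))
p=P[182:198:2,162:232:3]
for row in p[1:6]: print(np.c_[row[:,1],row[:,2]].round(3).tolist())
E
```

```text
handle 149 [ 0.5908 -0.214   0.21  ] mean [ 0.59   -0.2144  0.2079] ax 164.8 len [0.0128 0.0622] z [0.194 0.213]
handle all 151 [ 0.591  -0.2141  0.21  ] mean [ 0.5911 -0.2145  0.2081] ax 165.3 len [0.0128 0.063 ] z [0.195 0.213]
frame z>.1 395 [ 0.589  -0.2132  0.1467] mean [ 0.5902 -0.2136  0.1693] ax 165.4 len [0.0121 0.1221] z [0.123 0.212]
blue 61 [ 0.539  -0.2002  0.1135] mean [ 0.5862 -0.2106  0.1116] ax 164.6 len [0.0091 0.2039] z [0.062 0.145]
rest 1232 [ 0.5851 -0.2002  0.0343] mean [ 0.5879 -0.2026  0.0296] ax 176.6 len [0.0859 0.1518] z [0.01  0.045]
base 1418 [0.5418 0.2021 0.0124] mean [0.5514 0.2028 0.0123] ax 87.0 len [0.1232 0.1668] z [0.009 0.016]
hook red 93 [0.5536 0.122  0.2057] mean [0.5536 0.1266 0.2086] ax 85.4 len [0.0284 0.0432] z [0.193 0.223]
yellow 36 [0.5551 0.1337 0.2059] mean [0.5544 0.1338 0.2049] ax 178.7 len [0.006  0.0233] z [0.19  0.219]
high 558 [0.5544 0.197  0.1943] mean [0.5534 0.1893 0.1957] ax 90.2 len [0.03   0.1711] z [0.183 0.221]
tin 393 [0.6717 0.0294 0.0649] mean [0.6713 0.0298 0.064 ] ax 91.6 len [0.0565 0.0577] z [0.054 0.068]
[[0.33
[... 1207 characters left out ...]
7], [0.246, 0.199], [0.24, 0.193], [0.231, 0.197], [0.223, 0.198], [0.216, 0.198], [0.208, 0.198], [0.202, 0.191], [0.194, 0.189], [0.186, 0.19], [0.178, 0.189], [0.171, 0.189], [0.163, 0.19], [0.152, 0.213], [0.143, 0.221], [0.136, 0.219], [0.131, 0.191], [0.122, 0.206], [0.114, 0.205], [0.125, 0.01], [0.117, 0.0]]
[[0.332, 0.001], [0.322, 0.001], [0.264, 0.192], [0.255, 0.194], [0.247, 0.197], [0.239, 0.197], [0.232, 0.196], [0.224, 0.194], [0.216, 0.194], [0.208, 0.195], [0.23, 0.042], [0.224, 0.024], [0.217, 0.015], [0.208, 0.01], [0.199, 0.011], [0.189, 0.015], [0.156, 0.183], [0.143, 0.222], [0.135, 0.22], [0.131, 0.191], [0.122, 0.201], [0.114, 0.206], [0.125, 0.015], [0.117, -0.002]]
```

View pics/crop1.png

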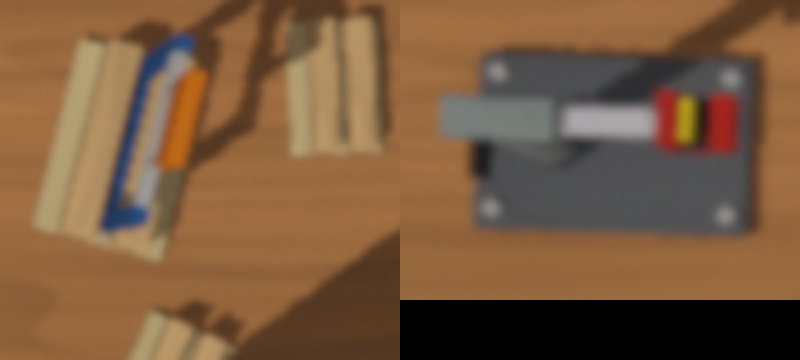

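The crop confirms it: on the left the orange plate (185,115) of the blue frame stands in the big rest; on the right the stand shows lip (722,122), yellow keeper (686,120) and rear wall (666,120). Now I'll refine the stand yaw and the hook and handle positions.

```bash
python3 - <<'E'
from h import *
c=ld('top'); im=c['image']; P=pts(c); z=P[...,2]
print('cam',(-c['R'].T@c['t']).round(3))
H=cv2.cvtColor(im,cv2.COLOR_RGB2HSV).astype(int);h,s,v=H[...,0],H[...,1],H[...,2]
k=np.zeros(z.shape,bool);k[165:222,170:238]=1
m=k&(z>.006)&(z<.02)&(s<90)
print('base',cv2.minAreaRect((P[m][:,:2]*1000).astype(np.float32)),m.sum())
m=k&(z>.18); print('arm per-row centre x vs y')
q=P[m]; 
for y in np.arange(.11,.28,.015):
    a=q[(q[:,1]>y)&(q[:,1]<y+.015)]
    if len(a)>5: print(round(y,3),np.percentile(a[:,0],[3,50,97]).round(4),a[:,2].mean().round(3))
k=np.zeros(z.shape,bool);k[140:215,310:380]=1
t=P[k&(z>.205)]; print('htop',len(t),t.mean(0).round(4),cv2.minAreaRect((t[:,:2]*1000).astype(np.float32)))
# hook columns along image rows 186..193
for col in range(203,240):
    p=P[186:192,col]; print(col,p[:,1].round(4)[[1,4]],p[:,2].round(3)[[1,4]],im[189,col])
c=ld('scene'); im=c['image']; P=pts(c); z=P[...,2]
H=cv2.cvtColor(im,cv2.COLOR_RGB2HSV).astype(int);h,s,v=H[...,0],H[...,1],H[...,2]
k=(abs(P[...,0]-.554)<.05)&(abs(P[...,1]-.13)<.05)&(z>.15)
for n,m in(('yel',(h>18)&(h<35)&(s>140)),('red',((h<6)|(h>174))&(s>140))):
    q=P[k&m];print(n,len(q),q.mean(0).round(4),np.percentile(q,[5,95],axis=0).round(4))
q=P[(z>.205)&(abs(P[...,0]-.59)<.06)&(abs(P[...,1]+.214)<.06)];print('h scene',q.mean(0).round(4),len(q))
E
```

```text
cam [0.476 0.018 1.144]
base ((556.31396484375, 205.23248291015625), (168.8516082763672, 108.32279205322266), 88.60992431640625) 1352
arm per-row centre x vs y
0.11 [0.5397 0.5514 0.5663] 0.203
0.125 [0.5408 0.5527 0.5654] 0.202
0.14 [0.5405 0.553  0.5673] 0.22
0.155 [0.549  0.5549 0.5605] 0.189
0.17 [0.5498 0.5551 0.5604] 0.188
0.185 [0.5498 0.5551 0.5628] 0.189
0.2 [0.5468 0.5569 0.5651] 0.193
0.215 [0.5468 0.5569 0.5676] 0.195
0.23 [0.529  0.5544 0.5675] 0.193
0.245 [0.5269 0.5518 0.5674] 0.193
htop 140 [ 0.5763 -0.1854  0.3305] ((530.1801147460938, -115.63861083984375), (47.61661148071289, 285.0597839355469), 31.491458892822266)
203 [0.173  0.1733] [0.191 0.188] [172 167 169]
204 [0.1711 0.1706] [0.187 0.189] [172 167 169]
205 [0.1686 0.1677] [0.186 0.191] [172 168 169]
206 [0.1662 0.1654] [0.185 0.189] [173 168 170]
207 [0.1624 0.1626] [0.192 0.19 ] [172 168 169]
208 [0.1605 0.1604] [0.188 0.188] [171 165 167]
209 [0.1575 0.1579] [0.191 0.187] [166 157 157]
210 [0.1515 0.1516] [0.214 0.213] [160 135 133]
211 [0.1484 0.1478] [0.218 0.222] [158  99  96]
212 [0.1454 0.1454] [0.222 
[... 802 characters left out ...]
4 0.012] [72 64 63]
230 [0.1196 0.12  ] [ 0.004 -0.001] [73 58 50]
231 [0.1169 0.1168] [-0.  0.] [86 60 41]
232 [0.1138 0.1136] [-0.001  0.001] [107  71  42]
233 [0.1107 0.1105] [-0.001  0.   ] [134  90  53]
234 [0.1076 0.1074] [-0.001  0.   ] [149 101  60]
235 [0.1042 0.1041] [0.004 0.004] [154 105  62]
236 [0.1014 0.1011] [-0.001  0.002] [154 105  62]
237 [0.0979 0.0982] [ 0.004 -0.001] [154 105  62]
238 [0.0951 0.0951] [ 0.    -0.001] [154 105  62]
239 [0.0919 0.0921] [ 0.002 -0.003] [153 105  62]
yel 25 [0.5555 0.1351 0.2148] [[0.5472 0.1312 0.2074]
 [0.567  0.1397 0.2211]]
red 69 [0.5562 0.1232 0.2023] [[0.5447 0.1118 0.1877]
 [0.5686 0.1489 0.2208]]
h scene [ 0.5938 -0.2168  0.2101] 99
```

apply_moves:
  targets:
    - {"dp": [0.004,0.005,0.004],"yaw": -0.5}
    - {"dp": [0.014,0.017,0.012],"yaw": -1.5}
    - {"dp": [0.032,0.037,0.02],"yaw": -3}
    - {"dp": [0.053,0.062,0.022],"yaw": -5}
    - {"dp": [0.075,0.088,0.022],"yaw": -7.5}
    - {"dp": [0.098,0.115,0.022],"yaw": -10}
    - {"dp": [0.121,0.142,0.022],"yaw": -12.5}
    - {"dp": [0.144,0.169,0.022],"yaw": -15}
    - {"dp": [0.167,0.196,0.022],"yaw": -17.5}
    - {"dp": [0.19,0.223,0.022],"yaw": -20}
    - {"dp": [0.213,0.25,0.022],"yaw": -22.5}
    - {"dp": [0.236,0.277,0.022],"yaw": -25}
    - {"dp": [0.259,0.304,0.022],"yaw": -27.5}
    - {"dp": [0.282,0.331,0.022],"yaw": -30}
    - {"dp": [0.305,0.358,0.022],"yaw": -32}
    - {"dp": [0.325,0.382,0.022],"yaw": -33.5}
    - {"dp": [0.341,0.4,0.022],"yaw": -34.5}
    - {"dp": [0.351,0.411,0.022],"yaw": -35.2}
    - {"dp": [0.356,0.417,0.022],"yaw": -35.2}
    - {"dp": [0.356,0.417,0.022],"yaw": -35.2}
  grip: -1

```text
time_s: 1.77
tcp_pos: [0.593, -0.2138, 0.2703]
eef_rot: [180.0, -0.0, 165.4]
contact_force: [0.8, 0.1, 0.0]
gripper_width: 0.0877
gripper_force: 0.0
```

apply_moves:
  targets:
    - {"dp": [0,0,-0.008],"yaw": 0}
    - {"dp": [0,0,-0.02],"yaw": 0}
    - {"dp": [0,0,-0.033],"yaw": 0}
    - {"dp": [0,0,-0.046],"yaw": 0}
    - {"dp": [0,0,-0.058],"yaw": 0}
    - {"dp": [0,0,-0.067],"yaw": 0}
    - {"dp": [0,0,-0.073],"yaw": 0}
    - {"dp": [0,0,-0.075],"yaw": 0}
    - {"dp": [0,0,-0.075],"yaw": 0}
    - {"dp": [0,0,-0.075],"yaw": 0}

```text
time_s: 2.6
tcp_pos: [0.5927, -0.2154, 0.196]
eef_rot: [-180.0, 0.0, 165.3]
contact_force: [-0.1, 0.5, 0.7]
gripper_width: 0.0877
gripper_force: 0.0
```

```bash
python3 - <<'E'
from h import *
c=cap('scene'); im=c['image']; save(im[190:310,180:290],'g1.png',5); print(get_state()['contact_force'])
E
```

```text
[0.63080383 0.209423   0.24813291]
```

View pics/g1.png

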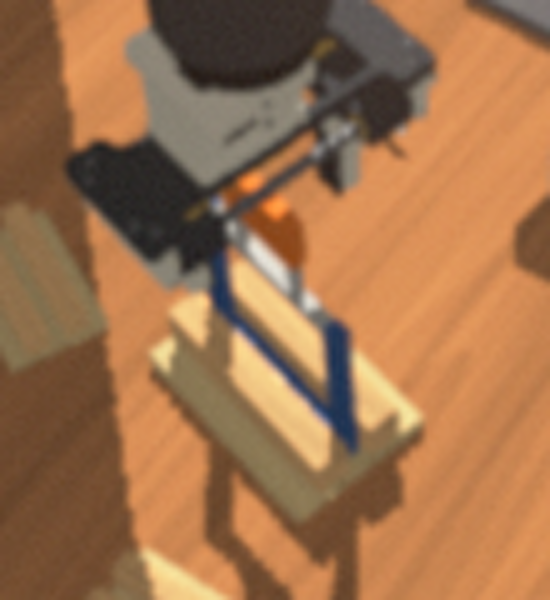

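The picture shows the fingers on both sides of the orange plate at (265,215). Closing.

apply_moves:
  targets:
    - {"dp": [0,0,0],"yaw": 0}
    - {"dp": [0,0,0],"yaw": 0}
    - {"dp": [0,0,0],"yaw": 0}
    - {"dp": [0,0,0],"yaw": 0}
    - {"dp": [0,0,0],"yaw": 0}
    - {"dp": [0,0,0],"yaw": 0}
    - {"dp": [0,0,0],"yaw": 0}
    - {"dp": [0,0,0],"yaw": 0}
    - {"dp": [0,0,0],"yaw": 0}
    - {"dp": [0,0,0],"yaw": 0}
    - {"dp": [0,0,0],"yaw": 0}
    - {"dp": [0,0,0],"yaw": 0}
  grip: 1
  squeeze: 45

```text
time_s: 3.65
tcp_pos: [0.5923, -0.2152, 0.1955]
eef_rot: [-180.0, -0.0, 165.3]
contact_force: [0.2, 0.1, -0.1]
gripper_width: 0.0131
gripper_force: 0.0
```

apply_moves:
  targets:
    - {"dp": [0,0,0],"yaw": 0}
    - {"dp": [0,0,0],"yaw": 0}
    - {"dp": [0,0,0],"yaw": 0}
    - {"dp": [0,0,0],"yaw": 0}
    - {"dp": [0,0,0],"yaw": 0}
    - {"dp": [0,0,0],"yaw": 0}

```text
time_s: 4.15
tcp_pos: [0.5923, -0.2152, 0.1955]
eef_rot: [180.0, -0.0, 165.3]
contact_force: [-0.0, 1.2, -0.5]
gripper_width: 0.0119
gripper_force: 45.0
```

apply_moves:
  targets:
    - {"dp": [0,0,0.002],"yaw": 0}
    - {"dp": [0,0,0.006],"yaw": 0}
    - {"dp": [0,0,0.012],"yaw": 0}
    - {"dp": [0,0,0.02],"yaw": 0}
    - {"dp": [0,0,0.028],"yaw": 0}
    - {"dp": [0,0,0.036],"yaw": 0}
    - {"dp": [0,0,0.044],"yaw": 0}
    - {"dp": [0,0,0.052],"yaw": 0}
    - {"dp": [0,0,0.06],"yaw": 0}
    - {"dp": [0,0,0.068],"yaw": 0}
    - {"dp": [0,0,0.076],"yaw": 0}
    - {"dp": [0,0,0.083],"yaw": 0}
    - {"dp": [0,0,0.088],"yaw": 0}
    - {"dp": [0,0,0.09],"yaw": 0}
    - {"dp": [0,0,0.09],"yaw": 0}

```text
time_s: 5.4
tcp_pos: [0.5925, -0.2152, 0.2861]
eef_rot: [180.0, 0.0, 165.3]
contact_force: [-0.3, -0.3, -2.9]
gripper_width: 0.0118
gripper_force: 45.0
```

apply_moves:
  targets:
    - {"dp": [-0.001,0.003,0],"yaw": 0.2}
    - {"dp": [-0.002,0.011,0],"yaw": 0.6}
    - {"dp": [-0.004,0.024,0],"yaw": 1.2}
    - {"dp": [-0.006,0.041,0],"yaw": 2}
    - {"dp": [-0.008,0.059,0],"yaw": 3}
    - {"dp": [-0.011,0.078,0],"yaw": 4}
    - {"dp": [-0.014,0.097,0],"yaw": 5}
    - {"dp": [-0.017,0.116,0],"yaw": 6}
    - {"dp": [-0.02,0.135,0],"yaw": 7}
    - {"dp": [-0.023,0.154,0],"yaw": 8}
    - {"dp": [-0.026,0.173,0],"yaw": 9}
    - {"dp": [-0.028,0.192,0],"yaw": 10}
    - {"dp": [-0.03,0.211,0],"yaw": 11}
    - {"dp": [-0.032,0.229,0],"yaw": 12}
    - {"dp": [-0.034,0.246,0],"yaw": 12.8}
    - {"dp": [-0.036,0.26,0],"yaw": 13.4}
    - {"dp": [-0.037,0.27,0],"yaw": 13.7}
    - {"dp": [-0.038,0.275,0],"yaw": 13.7}
    - {"dp": [-0.038,0.275,0],"yaw": 13.7}
    - {"dp": [-0.038,0.275,0],"yaw": 13.7}

```text
time_s: 7.07
tcp_pos: [0.5542, 0.0598, 0.2855]
eef_rot: [-180.0, -0.0, 179.0]
contact_force: [0.1, -0.4, -3.1]
gripper_width: 0.0118
gripper_force: 45.0
```

```bash
python3 - <<'E'
from h import *
c=cap('scene'); im=c['image']; save(im[100:250,230:350],'g2.png',4); 
d=cap('top');a=d['image'];P=pts(d)
cv2.imwrite('pics/g2.png',np.hstack([cv2.resize(im[110:230,250:350,::-1],(400,480),interpolation=cv2.INTER_CUBIC),cv2.resize(a[140:260,160:260,::-1],(400,480),interpolation=cv2.INTER_CUBIC)]))
print(get_state()['contact_force'],get_state()['tcp_pos'])
P=pts(c);z=P[...,2];H=cv2.cvtColor(im,cv2.COLOR_RGB2HSV).astype(int);h,s,v=H[...,0],H[...,1],H[...,2]
m=(h>100)&(h<125)&(s>110)&(abs(P[...,1]-.06)<.03)&(abs(P[...,0]-.55)<.1)&(z>.05)
q=P[m];print('blue',len(q),np.percentile(q,[2,50,98],axis=0).round(4));
for lo in np.arange(.09,.24,.02):
    b=q[(q[:,2]>lo)&(q[:,2]<lo+.02)]
    if len(b)>5: print(lo.round(2),len(b),np.percentile(b[:,0],[2,50,98]).round(4),np.median(b[:,1]).round(4))
l=q[q[:,0]<.55];rr=q[q[:,0]>.56]
if len(l) and len(rr): a=np.median(l,0);b=np.median(rr,0);print(a,b,np.degrees(np.arctan2(b[1]-a[1],b[0]-a[0])))
E
```

```text
[-1.09864825 -1.09880742 -3.79874564] [0.55431699 0.0592674  0.28552622]
blue 38 [[0.5108 0.0536 0.113 ]
 [0.548  0.0593 0.1166]
 [0.5771 0.0644 0.1201]]
0.11 38 [0.5108 0.548  0.5771] 0.0593
[0.52961864 0.05873378 0.11670224] [0.56850751 0.05941848 0.11608336] 1.008672646093509
```

View pics/g2.png

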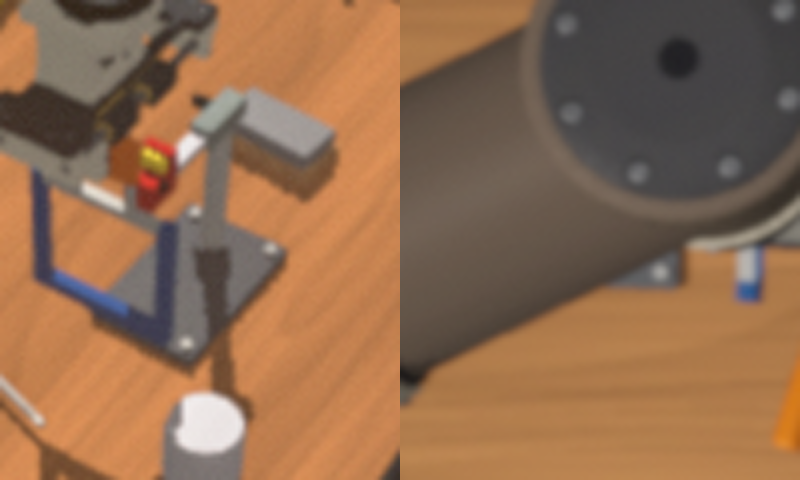

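The scene crop shows the frame upright in front of the hook, with the hook (155,170) between the posts. The top view is blocked by the arm. I'll check sideways centring from depth.

```bash
python3 - <<'E'
from h import *
c=ld('scene');P=pts(c).reshape(-1,3)
q=P[(abs(P[:,1]-.06)<.02)&(abs(P[:,0]-.554)<.09)]
for lo in np.arange(.13,.24,.015):
    b=q[(q[:,2]>lo)&(q[:,2]<lo+.015)]
    if len(b)>5:
        L=b[b[:,0]<.554];R=b[b[:,0]>.554]; f=lambda a:(len(a),np.percentile(a[:,0],[3,97]).round(4),a[:,1].mean().round(4)) if len(a) else 0
        print(lo.round(3),f(L),f(R))
E
```

```text
0.13 (14, array([0.4892, 0.5017]), np.float64(0.0575)) (16, array([0.6113, 0.6221]), np.float64(0.0557))
0.145 (17, array([0.4882, 0.502 ]), np.float64(0.0574)) (16, array([0.611 , 0.6227]), np.float64(0.0561))
0.16 (16, array([0.4896, 0.5026]), np.float64(0.0577)) (14, array([0.6105, 0.622 ]), np.float64(0.0565))
0.175 (17, array([0.4891, 0.5017]), np.float64(0.0585)) (18, array([0.61  , 0.6219]), np.float64(0.055))
0.19 (15, array([0.4913, 0.501 ]), np.float64(0.0587)) (18, array([0.6089, 0.6214]), np.float64(0.0564))
0.205 (16, array([0.4897, 0.5021]), np.float64(0.0582)) (20, array([0.6083, 0.6221]), np.float64(0.0565))
0.22 (59, array([0.4932, 0.5529]), np.float64(0.0584)) (93, array([0.5573, 0.6207]), np.float64(0.0581))
0.235 (1, array([0.4934, 0.4934]), np.float64(0.0544)) (14, array([0.5701, 0.6023]), np.float64(0.0578))
```

apply_moves:
  targets:
    - {"dp": [0,0.001,-0.003],"yaw": 0}
    - {"dp": [0,0.004,-0.007],"yaw": 0}
    - {"dp": [0,0.008,-0.011],"yaw": 0}
    - {"dp": [0,0.013,-0.0135],"yaw": 0}
    - {"dp": [0,0.019,-0.0135],"yaw": 0}
    - {"dp": [0,0.025,-0.0135],"yaw": 0}
    - {"dp": [0,0.031,-0.0135],"yaw": 0}
    - {"dp": [0,0.037,-0.0135],"yaw": 0}
    - {"dp": [0,0.042,-0.0135],"yaw": 0}
    - {"dp": [0,0.046,-0.0135],"yaw": 0}
    - {"dp": [0,0.05,-0.0135],"yaw": 0}
    - {"dp": [0,0.053,-0.0135],"yaw": 0}
    - {"dp": [0,0.055,-0.0135],"yaw": 0}
    - {"dp": [0,0.056,-0.0135],"yaw": 0}
    - {"dp": [0,0.056,-0.0135],"yaw": 0}
    - {"dp": [0,0.056,-0.0135],"yaw": 0}
    - {"dp": [0,0.056,-0.0135],"yaw": 0}

```text
time_s: 8.58
tcp_pos: [0.5544, 0.1156, 0.2721]
eef_rot: [-180.0, -0.0, 179.0]
contact_force: [-0.7, -0.3, -3.6]
gripper_width: 0.0119
gripper_force: 45.0
```

apply_moves:
  targets:
    - {"dp": [0,0.001,0],"yaw": 0}
    - {"dp": [0,0.002,0],"yaw": 0}
    - {"dp": [0,0.003,0],"yaw": 0}
    - {"dp": [0,0.004,0],"yaw": 0}
    - {"dp": [0,0.005,0],"yaw": 0}
    - {"dp": [0,0.006,0],"yaw": 0}
    - {"dp": [0,0.007,0],"yaw": 0}
    - {"dp": [0,0.008,0],"yaw": 0}
    - {"dp": [0,0.009,0],"yaw": 0}
    - {"dp": [0,0.009,0],"yaw": 0}
    - {"dp": [0,0.009,0],"yaw": 0}
    - {"dp": [0,0.009,0],"yaw": 0}

```text
time_s: 9.58
tcp_pos: [0.5543, 0.1248, 0.272]
eef_rot: [-180.0, -0.0, 179.0]
contact_force: [0.9, -0.5, -3.3]
gripper_width: 0.0118
gripper_force: 45.0
```

apply_moves:
  targets:
    - {"dp": [0,0.0005,0],"yaw": 0}
    - {"dp": [0,0.001,0],"yaw": 0}
    - {"dp": [0,0.0015,0],"yaw": 0}
    - {"dp": [0,0.002,0],"yaw": 0}
    - {"dp": [0,0.0025,0],"yaw": 0}
    - {"dp": [0,0.003,0],"yaw": 0}
    - {"dp": [0,0.003,0],"yaw": 0}
    - {"dp": [0,0.003,0],"yaw": 0}
    - {"dp": [0,0.003,0],"yaw": 0}

```text
time_s: 10.33
tcp_pos: [0.5544, 0.1277, 0.2721]
eef_rot: [-180.0, -0.0, 179.0]
contact_force: [0.2, -0.2, -3.4]
gripper_width: 0.0118
gripper_force: 45.0
```

apply_moves:
  targets:
    - {"dp": [0,0.0005,0],"yaw": 0}
    - {"dp": [0,0.001,0],"yaw": 0}
    - {"dp": [0,0.0015,0],"yaw": 0}
    - {"dp": [0,0.002,0],"yaw": 0}
    - {"dp": [0,0.002,0],"yaw": 0}
    - {"dp": [0,0.002,0],"yaw": 0}
    - {"dp": [0,0.002,0],"yaw": 0}

```text
time_s: 10.92
tcp_pos: [0.5543, 0.1294, 0.2721]
eef_rot: [-180.0, -0.0, 179.0]
contact_force: [1.7, -6.0, -2.9]
gripper_width: 0.0118
gripper_force: 45.0
```

apply_moves:
  targets:
    - {"dp": [0,0.0005,0],"yaw": 0}
    - {"dp": [0,0.001,0],"yaw": 0}
    - {"dp": [0,0.0015,0],"yaw": 0}
    - {"dp": [0,0.002,0],"yaw": 0}
    - {"dp": [0,0.002,0],"yaw": 0}
    - {"dp": [0,0.002,0],"yaw": 0}
    - {"dp": [0,0.002,0],"yaw": 0}
    - {"dp": [0,0.002,0],"yaw": 0}

```text
time_s: 11.58
tcp_pos: [0.5544, 0.1309, 0.2721]
eef_rot: [-179.9, -0.0, 179.0]
contact_force: [1.5, -8.0, -3.3]
gripper_width: 0.0117
gripper_force: 45.0
```

```bash
python3 - <<'E'
from h import *
for i in range(4):
    c=cap('scene');s=get_state();print(s['contact_force'].round(2),s['tcp_pos'].round(4))
E
```

```text
[ 0.79 -7.26 -3.44] [0.5544 0.1309 0.2721]
[ 1.21 -6.99 -3.73] [0.5543 0.1309 0.272 ]
[ 1.68 -7.27 -2.66] [0.5543 0.1309 0.2721]
[ 1.   -7.08 -3.55] [0.5544 0.1309 0.2721]
```

apply_moves:
  targets:
    - {"dp": [0,0.0003,-0.0005],"yaw": 0}
    - {"dp": [0,0.0005,-0.0015],"yaw": 0}
    - {"dp": [0,0.0005,-0.0025],"yaw": 0}
    - {"dp": [0,0.0005,-0.0035],"yaw": 0}
    - {"dp": [0,0.0005,-0.0045],"yaw": 0}
    - {"dp": [0,0.0005,-0.0055],"yaw": 0}
    - {"dp": [0,0.0005,-0.0065],"yaw": 0}
    - {"dp": [0,0.0005,-0.007],"yaw": 0}
    - {"dp": [0,0.0005,-0.007],"yaw": 0}

```text
time_s: 12.53
tcp_pos: [0.5541, 0.1312, 0.2652]
eef_rot: [-179.9, -0.0, 179.0]
contact_force: [0.2, -8.4, -1.8]
gripper_width: 0.0118
gripper_force: 45.0
```

apply_moves:
  targets:
    - {"dp": [0,0,-0.001],"yaw": 0}
    - {"dp": [0,0,-0.002],"yaw": 0}
    - {"dp": [0,0,-0.003],"yaw": 0}
    - {"dp": [0,0,-0.004],"yaw": 0}
    - {"dp": [0,0,-0.005],"yaw": 0}
    - {"dp": [0,0,-0.006],"yaw": 0}
    - {"dp": [0,0,-0.007],"yaw": 0}
    - {"dp": [0,0,-0.008],"yaw": 0}
    - {"dp": [0,0,-0.0085],"yaw": 0}
    - {"dp": [0,0,-0.0085],"yaw": 0}
    - {"dp": [0,0,-0.0085],"yaw": 0}

```text
time_s: 13.45
tcp_pos: [0.5544, 0.1331, 0.2565]
eef_rot: [179.9, 0.0, 179.0]
contact_force: [1.1, 0.7, -3.5]
gripper_width: 0.012
gripper_force: 45.0
```

apply_moves:
  targets:
    - {"dp": [0,-0.0005,-0.0005],"yaw": 0}
    - {"dp": [0,-0.001,-0.001],"yaw": 0}
    - {"dp": [0,-0.001,-0.0015],"yaw": 0}
    - {"dp": [0,-0.001,-0.002],"yaw": 0}
    - {"dp": [0,-0.001,-0.002],"yaw": 0}
    - {"dp": [0,-0.001,-0.002],"yaw": 0}

```text
time_s: 13.95
tcp_pos: [0.5544, 0.1313, 0.2545]
eef_rot: [180.0, -0.0, 179.0]
contact_force: [-0.2, -0.1, -3.6]
gripper_width: 0.0115
gripper_force: 45.0
```

apply_moves:
  targets:
    - {"dp": [0,0,-0.0005],"yaw": 0}
    - {"dp": [0,0,-0.001],"yaw": 0}
    - {"dp": [0,0,-0.001],"yaw": 0}
    - {"dp": [0,0,-0.001],"yaw": 0}
    - {"dp": [0,0,-0.001],"yaw": 0}

```text
time_s: 14.37
tcp_pos: [0.5545, 0.1313, 0.254]
eef_rot: [180.0, 0.0, 179.0]
contact_force: [-1.9, -0.6, 2.9]
gripper_width: 0.0117
gripper_force: 45.0
```

```bash
python3 - <<'E'
from h import *
c=cap('scene'); save(c['image'][120:190,250:340],'g3.png',7);s=get_state();print(s['contact_force'].round(2),s['tcp_pos'].round(4))
E
```

```text
[-2.4  -0.24  3.04] [0.5545 0.1313 0.254 ]
```

View pics/g3.png

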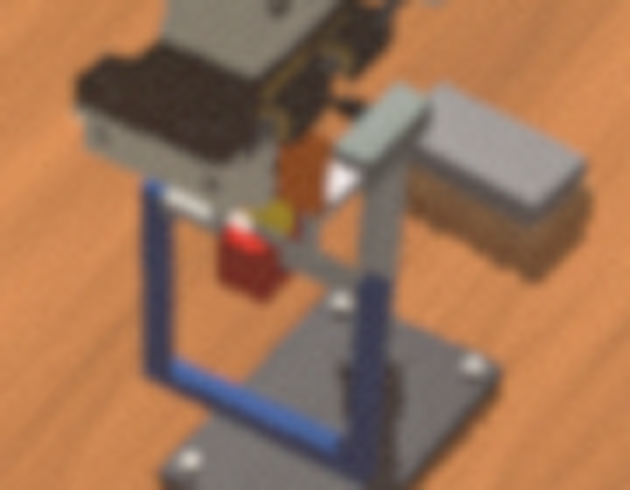

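The picture shows the bar behind the red lip (250,260), with the yellow keeper (275,215) out above it. Relaxing the grip, then opening.

apply_moves:
  targets:
    - {"dp": [0,0,0.0003],"yaw": 0}
    - {"dp": [0,0,0.0003],"yaw": 0}
    - {"dp": [0,0,0.0003],"yaw": 0}
    - {"dp": [0,0,0.0003],"yaw": 0}
    - {"dp": [0,0,0.0003],"yaw": 0}
    - {"dp": [0,0,0.0003],"yaw": 0}
  squeeze: 5

```text
time_s: 14.92
tcp_pos: [0.5545, 0.1313, 0.2539]
eef_rot: [180.0, 0.0, 179.0]
contact_force: [-0.7, -0.2, 3.6]
gripper_width: 0.0121
gripper_force: 5.0
```

apply_moves:
  targets:
    - {"dp": [0,0,0],"yaw": 0}
    - {"dp": [0,0,0],"yaw": 0}
    - {"dp": [0,0,0],"yaw": 0}
    - {"dp": [0,0,0],"yaw": 0}
    - {"dp": [0,0,0],"yaw": 0}
    - {"dp": [0,0,0],"yaw": 0}
    - {"dp": [0,0,0],"yaw": 0}
    - {"dp": [0,0,0],"yaw": 0}
    - {"dp": [0,0,0],"yaw": 0}
    - {"dp": [0,0,0],"yaw": 0}
  grip: 0

```text
time_s: 15.75
tcp_pos: [0.5544, 0.1312, 0.2539]
eef_rot: [-180.0, -0.0, 179.0]
contact_force: [0.5, -0.4, 0.9]
gripper_width: 0.0439
gripper_force: 0.0
```

apply_moves:
  targets:
    - {"dp": [0,0,0.003],"yaw": 0}
    - {"dp": [0,0,0.008],"yaw": 0}
    - {"dp": [0,0,0.015],"yaw": 0}
    - {"dp": [0,0,0.025],"yaw": 0}
    - {"dp": [0,0,0.037],"yaw": 0}
    - {"dp": [0,0,0.05],"yaw": 0}
    - {"dp": [0,0,0.065],"yaw": 0}
    - {"dp": [0,0,0.08],"yaw": 0}
    - {"dp": [0,0,0.095],"yaw": 0}
    - {"dp": [0,0,0.11],"yaw": 0}
    - {"dp": [0,-0.01,0.12],"yaw": 0}
    - {"dp": [0,-0.03,0.125],"yaw": 0}
    - {"dp": [0,-0.055,0.125],"yaw": 0}
    - {"dp": [0,-0.08,0.125],"yaw": 0}
    - {"dp": [0,-0.105,0.125],"yaw": 0}
    - {"dp": [0,-0.13,0.125],"yaw": 0}
    - {"dp": [0,-0.15,0.125],"yaw": 0}
    - {"dp": [0,-0.16,0.125],"yaw": 0}
    - {"dp": [0,-0.16,0.125],"yaw": 0}
    - {"dp": [0,-0.16,0.125],"yaw": 0}

```text
time_s: 17.42
tcp_pos: [0.5543, -0.0292, 0.3793]
eef_rot: [180.0, 0.0, 178.9]
contact_force: [0.3, 1.1, 0.1]
gripper_width: 0.0438
gripper_force: 0.0
```

```bash
python3 - <<'E'
from h import *
for i in range(2):
    c=cap('scene');P=pts(c).reshape(-1,3)
    q=P[(abs(P[:,1]-.13)<.03)&(abs(P[:,0]-.555)<.08)&(P[:,2]>.225)&(P[:,2]<.3)];print('handle',q.mean(0).round(4),np.percentile(q[:,2],97))
    q=P[(abs(P[:,1]-.13)<.05)&(abs(abs(P[:,0]-.555)-.06)<.01)&(P[:,2]>.08)&(P[:,2]<.3)]
    print('leg lean dy/dz',np.polyfit(q[:,2],q[:,1],1).round(4))
    if i==0: cams.capture('top')
save(c['image'][110:190,250:340],'g4.png',7)
E
```

```text
handle [0.5573 0.1284 0.2542] 0.271502780035499
leg lean dy/dz [0.0095 0.1271]
handle [0.5573 0.128  0.2544] 0.27188136345735275
leg lean dy/dz [0.0045 0.128 ]
```

View pics/g4.png

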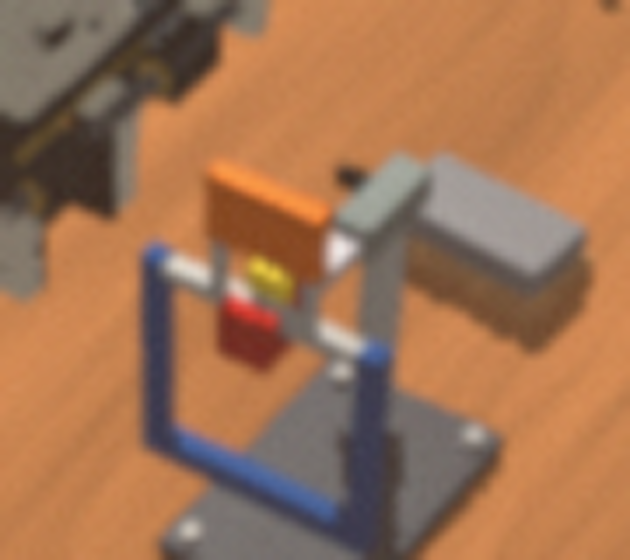

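The picture shows the frame hanging upright. Its bar sits behind the lip (250,330), the keeper (270,275) is out above it, and the hand is clear.

```bash
python3 -c "
from h import *
print(r.close_job())"
```

```text
the job is handed in; nothing more can be done
None
```

The blue frame hangs upright on the red hook, with its bar seated in the throat and the keeper sprung back over it. The highest wrist reading was about 9 N, the hand is clear, I never touched the tin, screwdriver or sanding block, and the job is handed in.

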